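# Hold open the sprung pressure arm of a pump

### The arm

A 6-joint arm with a two-finger parallel gripper is mounted at the origin on a cart in front of the work surface, level with it; the furniture and walls round the work are solid. World frame = base frame: x ahead of the robot, y to its left, z up, the work surface at z = 0. Lengths are in m, angles in degrees, forces in N, time in s.
With the tool pointing down it reaches from about 0.25 to 0.725 m from the base axis. Payload 9.7 kg.
Tool frame: the origin (TCP) lies at the very end of the fingers, on their centre line; the grasp point (between the pads) lies grasp_offset behind it (grasp_offset is the distance from the TCP to the grasp point, in m); z points along the fingers, y is the line along which they close (so a half turn about z gives the same grasp; the last joint's range is limited). The gripper opens to 85 mm and grips with 20 to 120 N. Pads are 22 mm wide; open, the fingers measure 114 mm over their backs; the gripper's body (76 mm by 85 mm) begins 54 mm behind the grasp point. The pads swing forward as they close: fully open they stand 13 mm farther back than shut.
Start: joints at [68.125, 4.979, 10.078, 95.1, 0, 90], TCP at [0.205, 0.51, 0.201] pointing down, gripper open.
Joint ranges: [-179.16, 179.16], [-48.56, 103.87], [-65.8, 70.77], [-126.05, 130.52], [-82.76, 87.17], [-180, 180]. Speed limits (degrees/s): [127.2, 127.2, 147.25, 180, 180, 180].

### API

Orientations are given as [roll, pitch, yaw] about the fixed x, y, z axes, in that order (R = Rz(yaw) Ry(pitch) Rx(roll)).
In Python, from workcell import get_obs, camera, calibration, job_done, recognise, cut_out, mark_of, grasp_offset gives the robot as it stands.
- The arm moves only by the tool servo_tool, never from a script. Its argument "moves" is a list of rows, each a list of 3 entries, a list of its own where there are three numbers: the turn, a rotation vector about the tool's x, y, z in degrees, then the shift along the tool's x, y, z in m, then the opening in per cent of the stroke, from 0 (shut) to 100 (fully open). In form: [[[ax, ay, az], [x, y, z], claw], ...]. A call has 1 to 12 rows; each row shifts and turns the commanded pose from where the row before left it, along the tool's axes as they then stand; what a row does not reach is not made up. A row lasts 1/10 s, in which the tool goes at most 50 mm and 8.59 degrees, less where a joint would pass 70% of its speed; a pose out of reach is approached as far as the arm can. A call is refused whole if a number of a shift passes 0.05 or a number of a turn 8.59, either way. A call with a gripper value outside its range is refused whole. The fingers move at their own pace and stop on an object; "force" is the grip in N (left out, the last holds). Time passes only in rows, so rows that do not move let the fingers close. It gives the time, the measured TCP pose, the force, the opening and the grip force at its end, in the units of the state.
- get_obs(): the state, without advancing time (a new reading comes with each control period).
- camera(name): name is "scene" or "top" or "wrist"; returns (picture, depth): 384x512x3 uint8, red, green, blue; 384x512 float32, m along the optical axis (not along the pixel's ray), 0 where there is no reading.
- calibration(name): a dict with "camera_matrix" (3x3 intrinsics, pixels), "dist" ([k1, k2, p1, p2, k3] as OpenCV has them; the pictures are not rectified), "R" (3x3) and "t" (3): a world point X has camera coordinates R X + t. Camera axes: x right, y down, z forward; pixel columns grow to the right and rows downward; lengths in m; the calibration is good to about 2 mm. A picture is of the moment at which its call begins: read the wrist's pose just before it. calibration takes no time and is no camera call; for the wrist camera it gives the pose at the moment of the call.
- job_done(): hands the job in; it is judged then, once.
Trained networks look in the newest picture that a camera, given by its name, has taken for a name from the list of things; names that differ only in an ending like _2 or _b are one class to them, and where a whole thing is asked for, a point or a joint stands for the part that bears it (a point fixed in the world has none). Each returns a list of dicts, best first, with "score" (0 to 1); they miss things now and then, are a little off and sometimes report something else, mostly with a low value. They report only what shows in the picture. A call takes as long as a camera call.
- recognise(name, camera): "xyz" ([x, y, z] in m, in the coordinates of the camera as it stood for that picture, good to about 4 mm: the middle of the surface that is visible of it).
- cut_out(name, camera): "mask" (384x512 bool, what is visible of it).
- mark_of(name, camera): "xyz" ([x, y, z] in m, in the coordinates of the camera as it stood for that picture, good to about 4 mm: a listed point, or the origin of a listed thing).
The state is a dict: "time": time; "q": joint angles; "qd": joint speeds; "joint_efforts": joint torques, N m; "ee_pos": TCP position; "tcp_rot": TCP orientation; "wrist_force": force on the tool from outside, world axes, zero at the start; "torque": the same for the moment, N m; "opening": finger opening in m; "grasp_force": force on a finger pad.
Only numpy, scipy, OpenCV 4.12 (cv2) and the standard library are available. Lean on these libraries where they do the work, as an engineer would, in place of code of your own. Each camera call takes 0.05 s, during which the arm holds its last target. There are 200 camera calls.

### The job

Open the pump head on the bench for inspection: turn its black lock knob clockwise until it clicks over to the unlocked (green) mark, then take the red post of the spring-loaded pressure arm and swing the arm away from the rotor all the way to its stop. Finish while still holding the arm by its post against the stop, since it springs shut when let go; leave the knob unlocked and do not knock or shift the other things on the bench.

Things in the scene. Friction and masses are not known exactly. Their poses are not given: they have to be found in the camera images.
- pump: white pump, a box 240 (x) by 260 (y) mm with a steel deck 60 mm above the bench, fixed to the bench, turned up to 0.35 rad either way; origin under its centre, front (display and keys) at its -x. On the deck: a rotor with white rollers, the aluminium pressure arm with a red post, and the black lock knob.
- knob_grip (a point): centre of the upright bar grip of the black lock knob, on the knob's vertical axis, 103 mm above the bench, 15 mm below the bar's top. The bar is 42 mm long (along this point's x axis), 14 mm wide, on a round skirt whose top is 79 mm above the bench. A white line on top points to the red dot (or near it) when locked, to the green dot when unlocked. The red post stands about 70 mm away.
- lock_knob (a joint): turn of the lock knob in rad, growing clockwise seen from above: 0 = locked stop, 1.2 = unlocked stop; it starts between 0 and 0.3. It turns freely to about 0.75, then a sprung detent resists with up to about 0.16 N m; past 1.0 it clicks over and is driven on to 1.2, where it stays by itself. While locked, a D-shaped cam under the knob blocks the arm.
- red_post (a point): red upright round post, 14 mm thick, 50 mm tall, fixed near the end of the pump's pressure arm; this point is on its axis, 23 mm below its top, 105 mm above the bench. The arm's top and the rotor rollers beside it are 78 mm above the bench. The x axis points level from the arm's pivot outward along the arm.
- pivot_axis (a point): point on the vertical hinge axis of the pressure arm, at the height of the post's point; the post swings about it at a radius of 100 mm.
- pressure_arm (a joint): swing of the pressure arm in rad: 0 = shut, blue shoe against the rotor (its spring drives it there); grows clockwise seen from above, away from the rotor, at first towards the pump's front; 0.85 = stop. The spring needs about 3.5 N at the post near 0 and 7 N at the stop, and swings the arm shut whenever it is let go.
- reagent: bystander: clear reagent bottle with a blue cap, 56 mm wide, 110 mm tall; stands loose on the bench, origin at the centre of its underside
- beaker_a: bystander: small glass beaker, 60x68x75 mm, with amber contents; stands loose on the bench, origin at the centre of its underside
- beaker_b: bystander: small glass beaker, 60x68x75 mm, with amber contents; stands loose on the bench, origin at the centre of its underside
- white_vial: bystander: white vial, 21 mm wide, 50 mm tall; stands loose on the bench, origin at the centre of its underside
- amber_vial: bystander: amber vial with black cap, 21 mm wide, 50 mm tall; stands loose on the bench, origin at the centre of its underside

How it is judged:
By the outcome, as a careful person would: the job done as asked, in the order asked, and still so for the second after the job is handed in, while the arm keeps its last pose, push and grip.
It also fails if it takes over 48 s, if anything falls off the work surface, if the arm or the gripper's body presses on something with over 40 N, if the wrist force passes 120 N, or if a joint passes its speed limit or range.

## Working session

There is one attempt and no reset: what is moved stays moved. The work goes in short steps, Python scripts to look and compute and a tool call to move; the robot and the scene stay as the last step left them, time stands still between calls to the robot, and variables do not carry over. Pictures are saved under pics/ and viewed, at most 10 in all, crops included, and the job is handed in when it is done.

Besides the shell and the picture viewer there is one more tool, called after "Request:" as name(argument=value, ...), one argument or row to a line, values as JSON. servo_tool: Moves the arm, as the interface text tells. Its arguments: {"type":"object","properties":{"moves":{"type":"array"},"force":{"type":"number"}},"required":["moves"]}

```bash
mkdir -p pics; cat > h.py <<'E'
import numpy as np, cv2
from workcell import *
def look(name,fn=None):
    c=calibration(name); p,d=camera(name)
    if fn: cv2.imwrite('pics/'+fn,p[:,:,::-1])
    return c,p,d
def w(c,x): return np.array(c['R']).T@(np.array(x)-np.array(c['t']))
def marks(cam,c,names):
    for n in names:
        print(cam,n,[(np.round(w(c,r['xyz']),3).tolist(),round(r['score'],2)) for r in mark_of(n,cam)[:2]])
E
python3 - <<'E'
from h import *
for cam in('top','scene'):
    c,p,d=look(cam,cam+'1.png')
    marks(cam,c,['knob_grip','red_post','pivot_axis','pump']+(['reagent','beaker_a','white_vial','amber_vial'] if cam=='top' else []))
print(grasp_offset, get_obs())
a=cv2.imread('pics/top1.png')
E
```

```text
top knob_grip [([0.609, -0.016, 0.105], 0.73)]
top red_post [([0.615, 0.051, 0.104], 0.92)]
top pivot_axis [([0.583, 0.146, 0.111], 0.68)]
top pump [([0.629, 0.065, 0.0], 0.97)]
top reagent [([0.545, 0.333, 0.002], 0.78)]
top beaker_a [([0.417, -0.377, 0.002], 0.7), ([0.55, -0.347, 0.004], 0.68)]
top white_vial [([0.428, 0.37, 0.006], 0.51)]
top amber_vial [([0.609, -0.358, 0.005], 0.45), ([0.586, 0.147, 0.107], 0.32)]
scene knob_grip [([0.605, -0.016, 0.1], 0.52)]
scene red_post [([0.616, 0.05, 0.106], 0.97), ([0.423, -0.374, -0.006], 0.34)]
scene pivot_axis [([0.589, 0.149, 0.104], 0.88)]
scene pump [([0.63, 0.067, -0.002], 0.92)]
0.0187 {'time': 0.7, 'q': array([ 6.81236416e+01,  4.97596289e+00,  1.00787692e+01,  9.51003543e+01,
       -7.39209347e-04,  9.00006500e+01]), 'qd': array([ 0.01581264, -0.04756939,  0.01091376, -0.00329444, -0.09949284,
       -0.01596796]), 'joint_efforts': array([ 1.07655385e-03, -5.19953907e+01,  4.64794815e+01,  7.70914194e-04,
        1.80853800e-05, -3.83567311e-06]), 'ee_pos': array([0.20493321, 0.51038489, 0.20061731]), 'tcp_rot': array([1.79997548e+02, 7.39181531e-04, 1.58122992e+02]), 'wrist_force': array([ 0.62617005, -0.32036585,  0.45417953]), 'torque': array([-0.02486445,  0.02413386,  0.04452587]), 'grasp_force': 0.0, 'opening': 0.08502520764588264}
```

```bash
python3 - <<'E'
from h import *
c=calibration('top')
P,_=cv2.projectPoints(np.array([[.609,-.016,.118],[.615,.051,.105]]),cv2.Rodrigues(np.array(c['R']))[0],np.array(c['t']),np.array(c['camera_matrix']),np.array(c['dist']))
print(P)
a=cv2.imread('pics/top1.png');u,v=P[0,0].astype(int)
x0,y0=max(u-70,0),max(v-60,0)
z=cv2.resize(a[y0:y0+120,x0:x0+140],None,fx=4,fy=4,interpolation=2)
b=cv2.imread('pics/scene1.png')
b=cv2.resize(b,(560,420));b=np.vstack([z[:480]*1])
cv2.imwrite('pics/crop.png',z);print(x0,y0)
E
```

```text
[[[253.48551732 155.29689135]]

 [[231.306885   154.08430764]]]
183 95
```

View pics/top1.png

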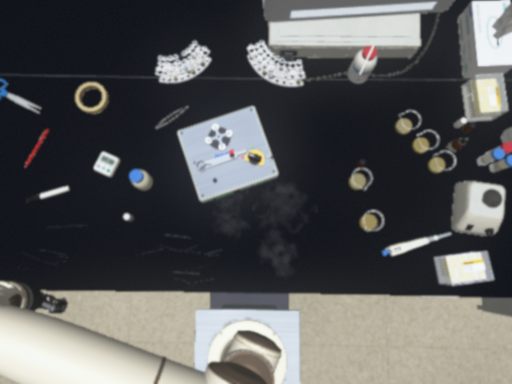

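View pics/scene1.png

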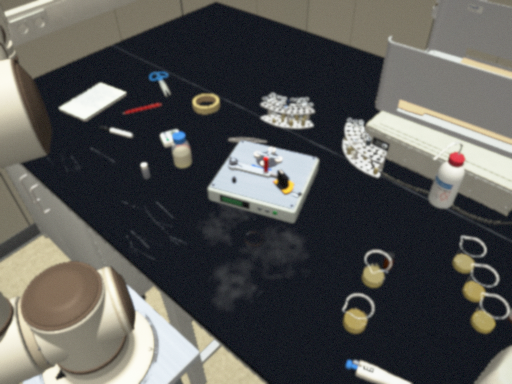

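View pics/crop.png

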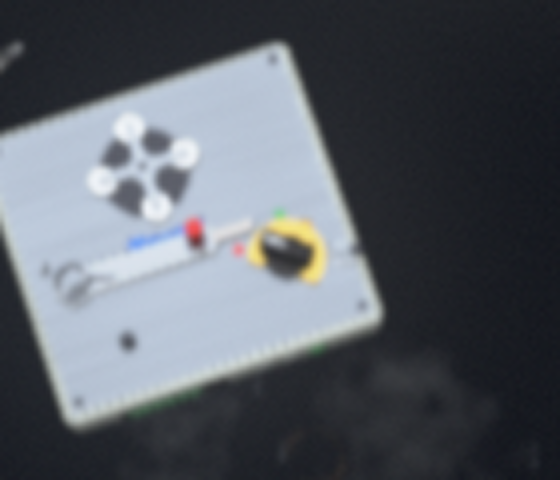

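The top view shows the pump turned about +19°. In the crop, the knob is at (288,255) with its line pointing up-left near the red dot (238,250), the green dot is at (280,213) and the red post is at (195,232). The networks agree between the two cameras, so I'm moving over the knob.

Request:
servo_tool(
  moves=[
    [[0,0,0],[-0.02,-0.012,-0.004],100],
    [[0,0,0],[-0.04,-0.024,-0.004],100],
    [[0,0,0],[-0.04,-0.024,-0.004],100],
    [[0,0,0],[-0.04,-0.024,-0.004],100],
    [[0,0,0],[-0.04,-0.024,-0.004],100],
    [[0,0,0],[-0.04,-0.024,-0.004],100],
    [[0,0,0],[-0.04,-0.024,-0.004],100],
    [[0,0,0],[-0.04,-0.024,-0.004],100],
    [[0,0,0],[-0.04,-0.024,-0.004],100],
    [[0,0,0],[-0.04,-0.024,-0.004],100],
    [[0,0,0],[-0.04,-0.024,-0.004],100],
    [[0,0,0],[-0.04,-0.024,-0.004],100],
  ],
)

```text
time: 1.9
ee_pos: [0.5298, 0.081, 0.2489]
tcp_rot: [180.0, 0.0, 158.1]
wrist_force: [1.8, 1.4, -0.0]
opening: 0.0853
grasp_force: 0.0
```

Request:
servo_tool(
  moves=[
    [[0,0,8.5],[-0.04,-0.024,0],100],
    [[0,0,8.5],[0,0,0],100],
    [[0,0,8.5],[0,0,0],100],
    [[0,0,8.5],[0,0,0],100],
    [[0,0,8.5],[0,0,0],100],
    [[0,0,8.5],[0,0,0],100],
    [[0,0,8.5],[0,0,0],100],
    [[0,0,8.5],[0,0,0],100],
    [[0,0,8.5],[0,0,0],100],
    [[0,0,8.5],[0,0,0],100],
    [[0,0,8.5],[0,0,0],100],
    [[0,0,8.5],[0,0,0],100],
  ],
)

```text
time: 3.1
ee_pos: [0.5571, 0.0457, 0.2486]
tcp_rot: [180.0, -0.0, 55.8]
wrist_force: [-0.1, 1.2, 0.1]
opening: 0.0854
grasp_force: 0.0
```

```bash
python3 - <<'E'
from h import *
o=get_obs();print(o['time'],o['ee_pos'],o['tcp_rot'],o['q'])
c,p,d=look('wrist','w1.png')
marks('wrist',c,['knob_grip','red_post','pivot_axis'])
print('cam',w(c,[0,0,0]))
cv2.imwrite('pics/w1b.png',cv2.resize(p[:,:,::-1],(768,576)))
# bar top points -> orientation
K=np.array(c['camera_matrix']);ys,xs=np.nonzero(d>0)
uv=cv2.undistortPoints(np.stack([xs,ys],1).astype(float)[:,None],K,np.array(c['dist']))[:,0]
z=d[ys,xs];X=(np.c_[uv*z[:,None],z]-np.array(c['t']))@np.array(c['R'])
m=(abs(X[:,2]-.117)<.006)&(np.hypot(X[:,0]-.607,X[:,1]+.016)<.035)
B=X[m][:,:2].astype(np.float32);print(len(B),X[m].mean(0),cv2.minAreaRect(B))
u,s,v=np.linalg.svd(B-B.mean(0),full_matrices=False);print(np.degrees(np.arctan2(v[0,1],v[0,0])),s)
m=(abs(X[:,2]-.126)<.005)&(np.hypot(X[:,0]-.615,X[:,1]-.05)<.03);print('post',m.sum(),X[m].mean(0),X[m].min(0),X[m].max(0))
E
```

```text
3.1 [0.55713475 0.04568293 0.24861869] [ 1.79997744e+02 -1.47594573e-04  5.57730781e+01] [ 4.68828528e+00  7.66563459e+00  1.84199445e+01  1.00752462e+02
 -1.30233611e-03  1.28915207e+02]
wrist knob_grip [([0.608, -0.016, 0.108], 0.84)]
wrist red_post [([0.615, 0.053, 0.105], 0.75), ([0.631, 0.071, 0.0], 0.74)]
wrist pivot_axis [([0.587, 0.149, 0.105], 0.87)]
cam [0.60356321 0.11172621 0.42120205]
469 [ 0.60893519 -0.01237942  0.1166382 ] ((0.6090617775917053, -0.013763412833213806), (0.04148014634847641, 0.014381157234311104), 71.94461059570312)
-107.58646 [0.26040652 0.08802468]
post 155 [0.61893281 0.05560012 0.12672084] [0.61224259 0.04853068 0.12138846] [0.62557305 0.06175003 0.12847691]
```

View pics/w1b.png

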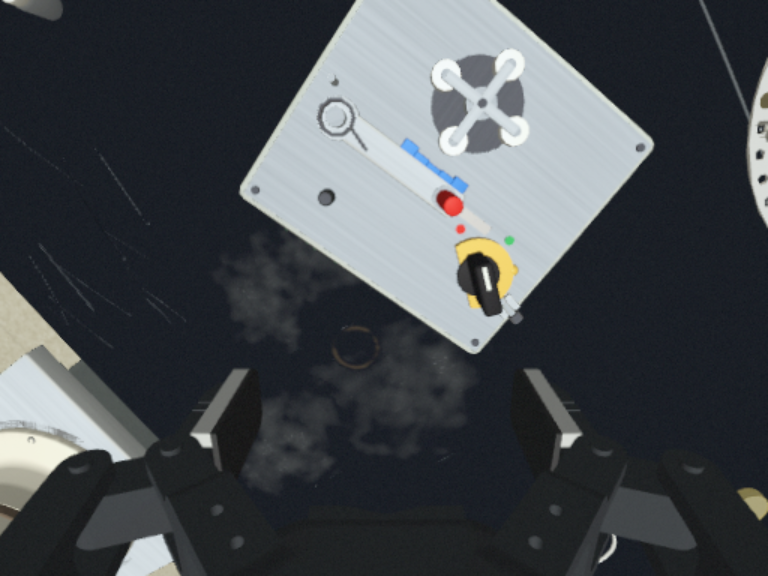

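The wrist view shows the knob bar at about (485,285), with its world angle at 72° and its centre at about (0.609, -0.0145). The pointer is near the red dot (460,229), the green dot is at (509,240) and the red post at (450,204). I'll align, descend and grip.

Request:
servo_tool(
  moves=[
    [[0,0,-8.1],[0,0,0],50],
    [[0,0,-8.1],[0,0,0],50],
    [[0,0,0],[-0.0206,0.034,0],50],
    [[0,0,0],[-0.0206,0.034,0],50],
    [[0,0,0],[0,0,0.03],50],
    [[0,0,0],[0,0,0.03],50],
    [[0,0,0],[0,0,0.02],50],
    [[0,0,0],[0,0,0],50],
  ],
)

```text
time: 4.1
ee_pos: [0.6081, -0.0143, 0.1653]
tcp_rot: [-179.7, 0.1, 72.5]
wrist_force: [-0.4, 0.9, 0.2]
opening: 0.0427
grasp_force: 0.0
```

```bash
python3 - <<'E'
from h import *
o=get_obs();print(o['time'],o['ee_pos'],o['tcp_rot'],o['q'])
c,p,d=look('wrist','w2.png')
cv2.imwrite('pics/w2b.png',cv2.resize(p[:,:,::-1],(768,576)))
marks('wrist',c,['knob_grip','red_post'])
E
```

```text
4.1 [ 0.60808482 -0.01429521  0.1653445 ] [-1.79720598e+02  7.96809910e-02  7.25074096e+01] [-1.34729487e+00  1.28641784e+01  1.50413352e+01  9.24676960e+01
  1.15667887e-03  1.06145487e+02]
wrist knob_grip [([0.608, -0.019, 0.105], 0.61)]
wrist red_post [([0.617, 0.052, 0.104], 0.62)]
```

View pics/w2b.png

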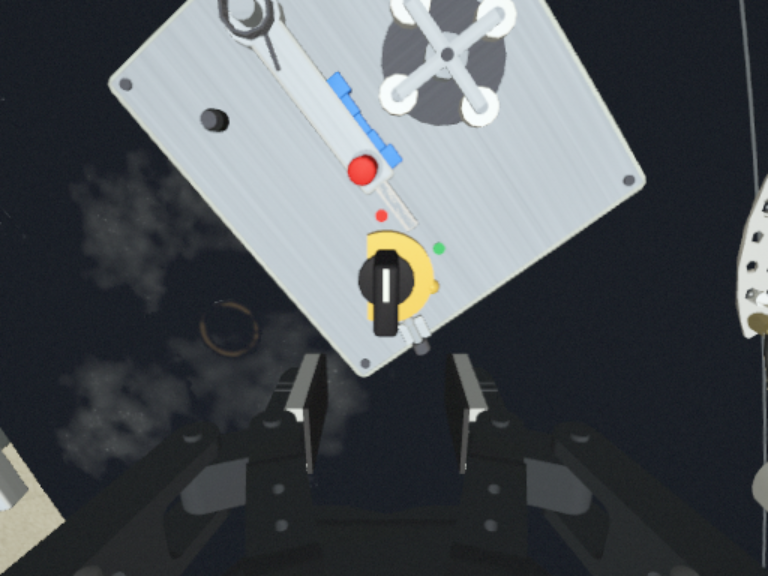

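The bar is vertical in the picture at (386,290) and centred between the fingers (384), so I'm descending and closing.

Request:
servo_tool(
  moves=[
    [[0,0,0],[-0.0015,0,0.03],50],
    [[0,0,0],[0,0,0.03],50],
    [[0,0,0],[0,0,0.018],50],
    [[0,0,0],[0,0,0],50],
    [[0,0,0],[0,0,0],0],
    [[0,0,0],[0,0,0],0],
    [[0,0,0],[0,0,0],0],
    [[0,0,0],[0,0,0],0],
    [[0,0,0],[0,0,0],0],
  ],
  force=30,
)

```text
time: 5.15
ee_pos: [0.6092, -0.0156, 0.0911]
tcp_rot: [180.0, -0.0, 72.3]
wrist_force: [0.0, -0.5, 0.3]
opening: -0.0003
grasp_force: 0.0
```

```bash
python3 - <<'E'
from h import *
c,p,d=look('wrist')
cv2.imwrite('pics/w3.png',cv2.resize(p[:,:,::-1],(768,576)))
o=get_obs();print(o['opening'],o['grasp_force'],o['time'])
marks('wrist',c,['knob_grip','red_post'])
E
```

```text
0.0002680914577689215 0.0 5.2
wrist knob_grip [([0.609, -0.019, 0.105], 0.85)]
wrist red_post [([0.612, 0.054, 0.104], 0.63)]
```

View pics/w3.png

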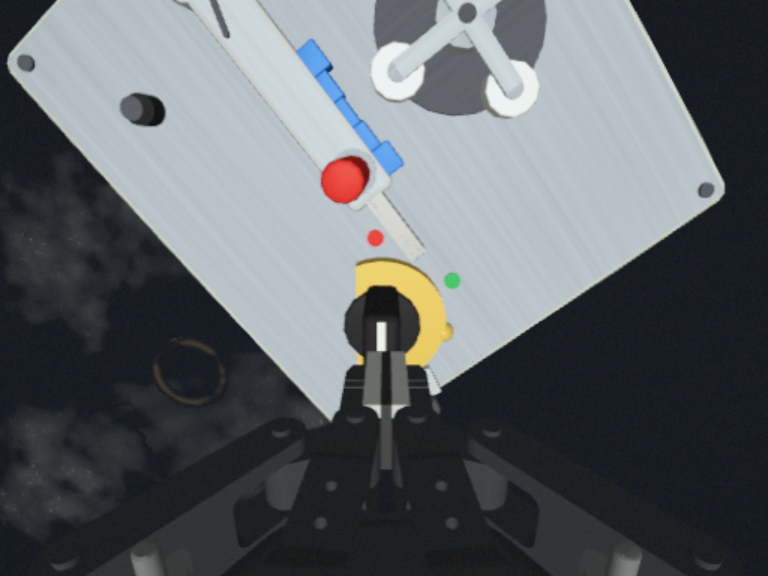

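The fingers shut without touching the bar: the fingertips at (385,360) sit in front of or above the bar, whose visible part runs from (382,290) to (382,350). I'll check the depth at the fingertips and the bar.

```bash
python3 - <<'E'
from h import *
o=get_obs();c,p,d=look('wrist')
K=np.array(c['camera_matrix']);R=np.array(c['R']);t=np.array(c['t'])
q=np.array([o['ee_pos'],o['ee_pos']+[0,0,.0187],[.609,-.016,.118],[.609,-.016,.079]])
print(cv2.projectPoints(q,cv2.Rodrigues(R)[0],t,K,np.array(c['dist']))[0][:,0]*1.5)
for u,v in [(255,y) for y in (185,195,205,213,220,228,233,236,240,245,250,260,270,280)]+[(250,y) for y in (190,240,250,260)]:
    a=cv2.undistortPoints(np.array([[[u,v]]],float),K,np.array(c['dist']))[0,0]
    print((u*1.5,v*1.5),np.round(w(c,np.r_[a,1]*d[v,u]),4),d[v,u])
E
```

```text
[[382.04189424 340.64408024]
 [381.68380839 360.92070921]
 [381.80691422 372.58311638]
 [382.48928935 330.5120624 ]]
(382.5, 277.5) [0.6161 0.0062 0.0723] 0.19933496
(382.5, 292.5) [0.616  0.0055 0.0915] 0.18130565
(382.5, 307.5) [0.616  0.0051 0.1081] 0.165618
(382.5, 319.5) [0.6157 0.004  0.1175] 0.15707244
(382.5, 330.0) [6.145e-01 2.000e-04 1.175e-01] 0.1582871
(382.5, 342.0) [ 0.6132 -0.0039  0.1186] 0.15858044
(382.5, 349.5) [ 0.6122 -0.0069  0.1183] 0.15980387
(382.5, 354.0) [ 0.6131 -0.0044  0.1271] 0.15067255
(382.5, 360.0) [ 0.6132 -0.0042  0.1321] 0.1457988
(382.5, 367.5) [ 0.6133 -0.0038  0.1381] 0.13999906
(382.5, 375.0) [ 0.6131 -0.0046  0.1414] 0.13713151
(382.5, 390.0) [ 0.6132 -0.0046  0.1503] 0.12862132
(382.5, 405.0) [ 0.6131 -0.0051  0.1574] 0.12199475
(382.5, 420.0) [ 0.6116 -0.0096  0.1577] 0.12324635
(375.0, 285.0) [0.6128 0.0065 0.0813] 0.19100812
(375.0, 360.0) [ 0.6108 -0.0033  0.1323] 0.14562869
(375.0, 375.0) [ 0.6108 -0.0041  0.1409] 0.13761793
(375.0, 390.0) [ 0.6111 -0.0039  0.1503] 0.12866409
```

Request:
servo_tool(
  moves=[
    [[0,0,0],[0,0,0],50],
    [[0,0,0],[0,0,0],50],
    [[0,0,0],[0,0,0],50],
    [[0,0,0],[0,0,0],50],
  ],
)

```text
time: 5.75
ee_pos: [0.609, -0.0156, 0.0906]
tcp_rot: [180.0, 0.0, 72.3]
wrist_force: [0.3, 0.3, -0.2]
opening: 0.0428
grasp_force: 0.0
```

```bash
cat > pc.py <<'E'
from h import *
def cloud(cam):
    c,p,d=look(cam);ys,xs=np.nonzero(d>0)
    uv=cv2.undistortPoints(np.stack([xs,ys],1).astype(float)[:,None],np.array(c['camera_matrix']),np.array(c['dist']))[:,0]
    z=d[ys,xs];X=(np.c_[uv*z[:,None],z]-np.array(c['t']))@np.array(c['R'])
    return c,p,X,xs,ys
def intool(X,o,yaw):
    a=np.radians(yaw);D=X-o['ee_pos'];return np.c_[D[:,0]*np.cos(a)+D[:,1]*np.sin(a),D[:,0]*np.sin(a)-D[:,1]*np.cos(a),-D[:,2]]
E
python3 - <<'E'
from pc import *
o=get_obs();print(o['time'],o['ee_pos'],o['opening'])
c,p,X,xs,ys=cloud('wrist');T=intool(X,o,o['tcp_rot'][2])
print('cam tool',intool(w(c,[0,0,0])[None],o,o['tcp_rot'][2]))
# finger front faces: x~.011, |y| 0.02-.05
m=(abs(T[:,0])<.02)&(abs(T[:,1])<.06)&(T[:,2]<-.0)&(abs(T[:,1])>.012)
for s in(-1,1):
    k=m&(np.sign(T[:,1])==s);print(s,k.sum())
    h,e=np.histogram(T[k,2],np.arange(-.08,.006,.005));print(dict(zip(np.round(e,3).tolist(),h.tolist())))
    print(np.round(T[k][np.argsort(-T[k,2])[:12]],4))
E
```

```text
5.75 [ 0.60897679 -0.01563209  0.09059096] 0.04284565439909122
cam tool [[ 0.08028755  0.00155427 -0.17258041]]
-1 14706
{-0.08: 498, -0.075: 195, -0.07: 388, -0.065: 238, -0.06: 242, -0.055: 214, -0.05: 198, -0.045: 171, -0.04: 116, -0.035: 28, -0.03: 0, -0.025: 0, -0.02: 0, -0.015: 0, -0.01: 0, -0.005: 0, 0.0: 0}
[[ 0.0023 -0.0197 -0.0316]
 [ 0.0001 -0.0197 -0.0321]
 [ 0.002  -0.0196 -0.0323]
 [-0.001  -0.0197 -0.0323]
 [ 0.0015 -0.0196 -0.0324]
 [-0.0016 -0.0198 -0.0324]
 [ 0.0009 -0.0196 -0.0324]
 [-0.0002 -0.0197 -0.0327]
 [-0.002  -0.0197 -0.0327]
 [-0.0044 -0.0198 -0.033 ]
 [ 0.0086 -0.0197 -0.0333]
 [ 0.0105 -0.0196 -0.0335]]
1 14727
{-0.08: 500, -0.075: 185, -0.07: 400, -0.065: 237, -0.06: 239, -0.055: 217, -0.05: 196, -0.045: 170, -0.04: 112, -0.035: 29, -0.03: 0, -0.025: 0, -0.02: 0, -0.015: 0, -0.01: 0, -0.005: 0, 0.0: 0}
[[ 0.0021  0.0227 -0.0313]
 [ 0.0017  0.0227 -0.0317]
 [ 0.0006  0.0227 -0.032 ]
 [-0.0005  0.0227 -0.0323]
 [ 0.0093  0.0228 -0.0325]
 [ 0.0005  0.0226 -0.0329]
 [-0.0012  0.0226 -0.0332]
 [-0.0024  0.0227 -0.0332]
 [-0.0005  0.0226 -0.0332]
 [-0.0017  0.0226 -0.0333]
 [-0.0029  0.0227 -0.0333]
 [ 0.002   0.0225 -0.0334]]
```

The depth shows the real fingertips about 31 mm behind the reported TCP, so they closed just above the bar. I'll go about 30 mm lower in small steps, watching the force.

Request:
servo_tool(
  moves=[
    [[0,0,0],[0,0,0.01],50],
    [[0,0,0],[0,0,0.01],50],
    [[0,0,0],[0,0,0.008],50],
    [[0,0,0],[0,0,0],50],
  ],
)

```text
time: 6.2
ee_pos: [0.6079, -0.0156, 0.0605]
tcp_rot: [-179.8, 0.0, 72.3]
wrist_force: [0.6, -0.7, -0.3]
opening: 0.0428
grasp_force: 0.0
```

```bash
python3 - <<'E'
from pc import *
o=get_obs();print(o['time'],o['ee_pos'],o['opening'],o['wrist_force'])
c,p,X,xs,ys=cloud('wrist');T=intool(X,o,o['tcp_rot'][2])
m=(abs(T[:,0])<.02)&(abs(T[:,1])<.04)&(abs(T[:,1])>.016)&(X[:,2]>.082)
print(np.round(np.sort(X[m,2])[:8],4))
k=(abs(X[:,2]-.118)<.003)&(np.hypot(*(X[:,:2]-[.609,-.014]).T)<.03);print(T[k].mean(0),np.ptp(T[k],0))
E
```

```text
6.2 [ 0.60790814 -0.0156119   0.06046086] 0.04276487624045074 [ 0.56194333 -0.71698204 -0.33132648]
[0.0922 0.0922 0.0922 0.0927 0.0928 0.0929 0.0929 0.0929]
[ 0.00416652  0.00080703 -0.05676794] [0.04194214 0.05771981 0.00599331]
```

Request:
servo_tool(
  moves=[
    [[0,0,0],[0,0,0],0],
    [[0,0,0],[0,0,0],0],
    [[0,0,0],[0,0,0],0],
    [[0,0,0],[0,0,0],0],
    [[0,0,0],[0,0,0],0],
  ],
  force=40,
)

```text
time: 6.75
ee_pos: [0.6077, -0.0152, 0.0632]
tcp_rot: [-179.9, -0.0, 72.3]
wrist_force: [-8.6, 1.6, 5.0]
opening: 0.0131
grasp_force: 40.3
```

Request:
servo_tool(
  moves=[
    [[0,0,5],[0,0,0],0],
    [[0,0,5],[0,0,0],0],
    [[0,0,5],[0,0,0],0],
    [[0,0,5],[0,0,0],0],
    [[0,0,5],[0,0,0],0],
    [[0,0,5],[0,0,0],0],
  ],
)

```text
time: 7.35
ee_pos: [0.6077, -0.0152, 0.0632]
tcp_rot: [-179.9, 0.1, 42.1]
wrist_force: [-8.7, 2.1, 5.1]
opening: 0.0132
grasp_force: 40.2
```

Request:
servo_tool(
  moves=[
    [[0,0,5],[0,0,0],0],
    [[0,0,5],[0,0,0],0],
    [[0,0,5],[0,0,0],0],
  ],
)

```text
time: 7.65
ee_pos: [0.6077, -0.0152, 0.0632]
tcp_rot: [-179.9, 0.1, 27.2]
wrist_force: [-9.0, 2.2, 5.2]
opening: 0.0133
grasp_force: 40.2
```

```bash
python3 -c "
from h import *
o=get_obs();print(o['torque'],o['wrist_force'],o['tcp_rot'],o['q'][5])"
```

```text
[0.36682952 1.67624434 0.10186753] [-9.00515409  2.18479752  5.17436723] [-1.79914086e+02  8.39338134e-02  2.71533742e+01] 151.4001266026573
```

Request:
servo_tool(
  moves=[
    [[0,0,4],[0,0,0],0],
    [[0,0,4],[0,0,0],0],
    [[0,0,2],[0,0,0],0],
    [[0,0,0],[0,0,0],0],
  ],
)

```text
time: 8.05
ee_pos: [0.6076, -0.0151, 0.0632]
tcp_rot: [-179.9, 0.1, 17.3]
wrist_force: [-9.2, 2.8, 4.8]
opening: 0.0129
grasp_force: 40.2
```

```bash
python3 - <<'E'
from h import *
o=get_obs();print(o['torque'],o['wrist_force'],o['tcp_rot'],o['q'][5],o['opening'])
c,p,d=look('wrist');cv2.imwrite('pics/w4.png',cv2.resize(p[:,:,::-1],(768,576)))
E
```

```text
[ 0.28689246  1.72602139 -0.03945808] [-9.2364456   2.76308896  4.84427214] [-1.79926035e+02  1.06934843e-01  1.72705010e+01] 161.28312125283676 0.012872601332593932
```

View pics/w4.png

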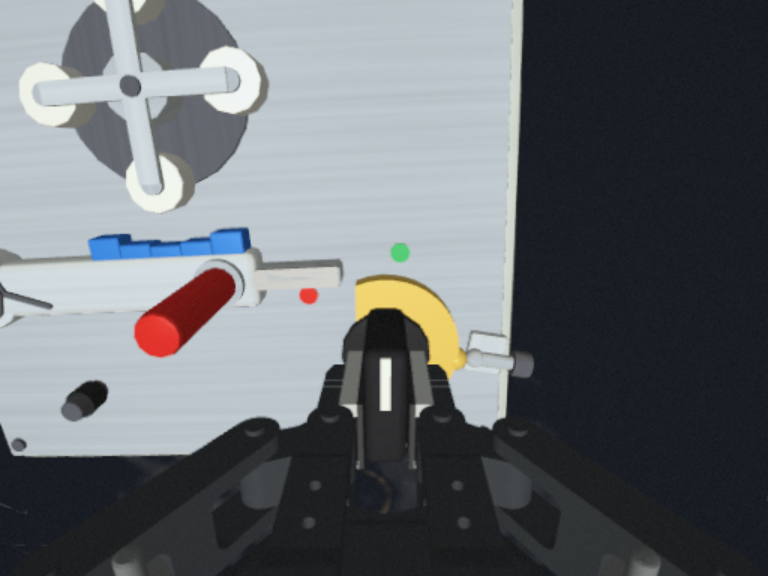

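The bar's line (385,380) points almost at the green dot (400,252), and the torque has dropped past its peak. I'll nudge on to the stop.

Request:
servo_tool(
  moves=[
    [[0,0,3],[0,0,0],0],
    [[0,0,0],[0,0,0],0],
  ],
)

```text
time: 8.3
ee_pos: [0.6075, -0.0152, 0.0632]
tcp_rot: [-179.9, 0.1, 14.2]
wrist_force: [-9.4, 3.2, 5.2]
opening: 0.0135
grasp_force: 40.2
```

```bash
python3 -c "
from h import *
o=get_obs();print(o['torque'],o['wrist_force'],o['tcp_rot'],o['q'][5])"
```

```text
[ 0.33383557  1.7578408  -0.08617359] [-9.44143676  3.16769562  5.20007839] [-1.79931090e+02  1.15505699e-01  1.42438557e+01] 164.30713245077322
```

Request:
servo_tool(
  moves=[
    [[0,0,3],[0,0,0],0],
    [[0,0,0],[0,0,0],0],
  ],
)

```text
time: 8.5
ee_pos: [0.6075, -0.0151, 0.0632]
tcp_rot: [-179.9, 0.1, 11.2]
wrist_force: [-8.8, 2.5, 5.5]
opening: 0.0131
grasp_force: 40.3
```

```bash
python3 -c "
from h import *
o=get_obs();print(o['torque'],o['wrist_force'],o['tcp_rot'],o['q'][5])"
```

```text
[ 0.31507779  1.82084993 -0.1560079 ] [-8.80363498  2.45857506  5.5122406 ] [-1.79933798e+02  1.22759122e-01  1.12418672e+01] 167.31148583205092
```

The torque now drives the knob onward, so it has clicked over. I'm releasing it, rising and turning above the post.

Request:
servo_tool(
  moves=[
    [[0,0,0],[0,0,0],50],
    [[0,0,0],[0,0,0],50],
    [[0,0,0],[0,0,0],50],
    [[0,0,0],[0,0,-0.02],50],
    [[0,0,0],[0,0,-0.035],50],
    [[0,0,0],[0,0,-0.035],50],
    [[0,0,0],[0,0,-0.03],50],
    [[0,0,0],[0.0105,-0.0325,0],50],
    [[0,0,0],[0.011,-0.0325,0],50],
    [[0,0,-8.1],[0,0,0],50],
    [[0,0,-8.1],[0,0,0],50],
    [[0,0,-8.1],[0,0,0],50],
  ],
)

```text
time: 9.7
ee_pos: [0.6175, 0.0527, 0.1826]
tcp_rot: [180.0, -0.0, 36.0]
wrist_force: [0.5, -0.3, -0.5]
opening: 0.0425
grasp_force: 0.0
```

Request:
servo_tool(
  moves=[
    [[0,0,-8.1],[0,0,0],50],
    [[0,0,-8.1],[0,0,0],50],
    [[0,0,-8.1],[0,0,0],50],
    [[0,0,-8.1],[0,0,0],50],
    [[0,0,-8.1],[0,0,0],50],
    [[0,0,-8.1],[0,0,0],50],
    [[0,0,-8.1],[0,0,0],50],
    [[0,0,-8.1],[0,0,0],50],
    [[0,0,-8.1],[0,0,0],50],
    [[0,0,0],[0,0,0],50],
  ],
)

```text
time: 10.7
ee_pos: [0.6175, 0.0523, 0.1827]
tcp_rot: [180.0, 0.0, 108.6]
wrist_force: [0.8, 0.4, 0.3]
opening: 0.0427
grasp_force: 0.0
```

```bash
python3 - <<'E'
from pc import *
o=get_obs();print(o['time'],o['ee_pos'],o['tcp_rot'],o['q'])
c,p,X,xs,ys=cloud('wrist');T=intool(X,o,o['tcp_rot'][2])
cv2.imwrite('pics/w5.png',cv2.resize(p[:,:,::-1],(768,576)))
marks('wrist',c,['red_post','pivot_axis','knob_grip'])
r=cut_out('red_post','wrist')
hsv=cv2.cvtColor(p,cv2.COLOR_RGB2HSV);red=((hsv[...,0]<8)|(hsv[...,0]>172))&(hsv[...,1]>150)
k=red[ys,xs]&(abs(X[:,2]-.127)<.003);print('posttop',k.sum(),X[k].mean(0),np.ptp(X[k],0),T[k].mean(0))
m=(abs(T[:,0])<.02)&(abs(T[:,1])<.04)&(abs(T[:,1])>.016)&(T[:,2]<-.01)&(T[:,2]>-.06)
print('tips',np.sort(X[m,2])[:5],[np.median(T[m&(s*T[:,1]>0),1]) for s in(1,-1)])
E
```

```text
10.7 [0.61745601 0.05227864 0.18265021] [1.79984612e+02 8.15632087e-03 1.08644512e+02] [ 4.84172998e+00  1.44800260e+01  1.88910824e+01  9.43941673e+01
 -4.24960928e-03  7.61972159e+01]
wrist red_post [([0.616, 0.054, 0.105], 0.98)]
wrist pivot_axis [([0.587, 0.148, 0.104], 0.72), ([0.552, -0.346, -0.004], 0.39)]
wrist knob_grip [([0.611, -0.016, 0.107], 0.9)]
posttop 199 [0.61875004 0.05570016 0.12687427] [0.01235339 0.01318001 0.00460762] [0.00282826 0.00231996 0.05577594]
tips [0.21399687 0.21422971 0.21437457 0.21442328 0.21452794] [np.float64(0.02519343188726319), np.float64(-0.021749998489515386)]
```

View pics/w5.png

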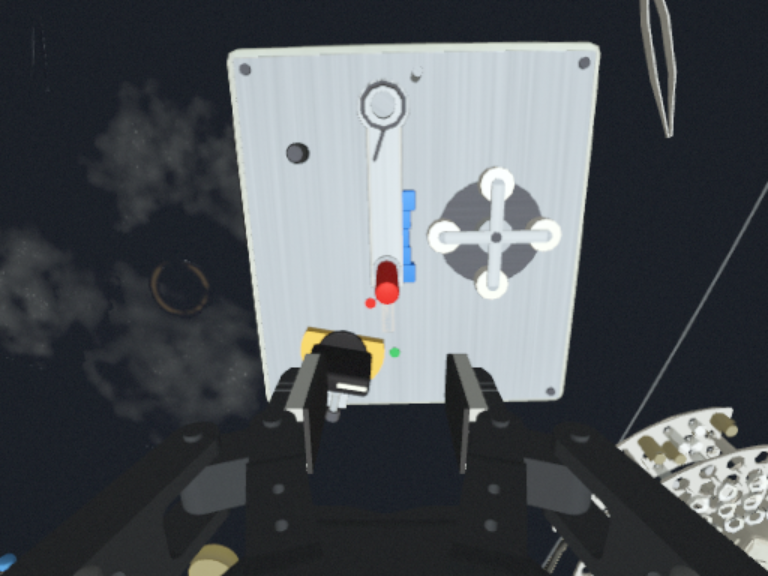

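The knob line at (352,388) now points right at the green dot (395,352), so it is unlocked. The post top at (387,292) is centred between the fingers to within 1 mm, so I'm descending to grip it.

Request:
servo_tool(
  moves=[
    [[0,0,0],[0.002,0.0005,0.03],50],
    [[0,0,0],[0,0,0.035],50],
    [[0,0,0],[0,0,0.03],50],
    [[0,0,0],[0,0,0.015],50],
    [[0,0,0],[0,0,0.006],50],
    [[0,0,0],[0,0,0],50],
    [[0,0,0],[0,0,0],0],
    [[0,0,0],[0,0,0],0],
    [[0,0,0],[0,0,0],0],
    [[0,0,0],[0,0,0],0],
    [[0,0,0],[0,0,0],0],
  ],
  force=60,
)

```text
time: 12.05
ee_pos: [0.6176, 0.0543, 0.0684]
tcp_rot: [179.9, 0.0, 108.5]
wrist_force: [-2.7, -0.5, 5.8]
opening: 0.0123
grasp_force: 58.4
```

Request:
servo_tool(
  moves=[
    [[0,0,4],[0.0002,-0.007,0],0],
    [[0,0,4],[0.0002,-0.007,0],0],
    [[0,0,4],[0.0002,-0.007,0],0],
    [[0,0,0],[0,0,0],0],
  ],
)

```text
time: 12.45
ee_pos: [0.5978, 0.0493, 0.0684]
tcp_rot: [179.8, 0.0, 96.4]
wrist_force: [4.8, -2.2, 4.0]
opening: 0.012
grasp_force: 59.0
```

```bash
python3 - <<'E'
from h import *
o=get_obs();P=o['ee_pos'][:2];a=np.radians(o['tcp_rot'][2]);print(P,o['tcp_rot'],o['wrist_force'],o['torque'],o['opening'])
pv=np.array([.6176,.0543])+.1*np.array([np.cos(np.radians(108.5)),np.sin(np.radians(108.5))])
d=P-pv;print(pv,np.hypot(*d),np.degrees(np.arctan2(*(-d[::-1]))),np.degrees(a))
c,p,dd=look('wrist');marks('wrist',c,['red_post','pivot_axis'])
E
```

```text
[0.59776163 0.04931496] [1.79786394e+02 4.98559392e-02 9.64418053e+01] [ 4.79358917 -2.22273606  3.95581539] [-0.60421905 -0.72131002  0.04329519] 0.011959401801634314
[0.58586953 0.14913237] 0.10052330888687418 96.79410928605735 96.44180533855767
wrist red_post [([0.593, 0.052, 0.105], 0.68)]
wrist pivot_axis [([0.586, 0.153, 0.104], 0.74)]
```

Request:
servo_tool(
  moves=[
    [[0,0,4],[0.0003,-0.007,0],0],
    [[0,0,4],[0.0003,-0.007,0],0],
    [[0,0,4],[0.0003,-0.007,0],0],
    [[0,0,4],[0.0003,-0.007,0],0],
    [[0,0,4],[0.0003,-0.007,0],0],
    [[0,0,4],[0.0003,-0.007,0],0],
    [[0,0,4],[0.0003,-0.007,0],0],
    [[0,0,0],[0,0,0],0],
  ],
)

```text
time: 13.4
ee_pos: [0.5493, 0.0543, 0.0684]
tcp_rot: [179.8, 0.2, 68.4]
wrist_force: [2.0, -15.5, 9.4]
opening: 0.0123
grasp_force: 59.5
```

```bash
cat > st.py <<'E'
from h import *
o=get_obs();P=o['ee_pos'][:2];y=o['tcp_rot'][2];a=np.radians(y)
pv=np.array([.58587,.14913]);d=P-pv;F=o['wrist_force'];ty=np.array([np.sin(a),-np.cos(a)]);tx=np.array([np.cos(a),np.sin(a)])
print(P,'r',np.hypot(*d),'swing',108.5-np.degrees(np.arctan2(*(-d[::-1]))),'yaw',y,'F tan(+y)',F[:2]@ty,'rad(+x)',F[:2]@tx,F[2],o['opening'],o['grasp_force'],o['time'])
E
python3 st.py
```

```text
[0.54928556 0.05430261] r 0.1016398300113649 swing 39.59663064699092 yaw 68.42164808850113 F tan(+y) 7.515035726292955 rad(+x) -13.651212967303135 9.437722389964119 0.012318682575502874 59.53821122646332 13.4
```

Request:
servo_tool(
  moves=[
    [[0,0,4],[-0.0008,-0.007,0],0],
    [[0,0,2],[-0.0008,-0.0035,0],0],
    [[0,0,0],[0,0,0],0],
  ],
)

```text
time: 13.7
ee_pos: [0.5398, 0.0583, 0.0684]
tcp_rot: [179.8, -0.0, 62.5]
wrist_force: [3.5, -6.7, 7.5]
opening: 0.0121
grasp_force: 59.3
```

```bash
python3 st.py
```

```text
[0.53978935 0.05829819] r 0.10185207063706342 swing 45.39952071971098 yaw 62.5395200541794 F tan(+y) 6.212085712513039 rad(+x) -4.342398323041932 7.4643798616055985 0.012108166391553063 59.33768033981323 13.7
```

Request:
servo_tool(
  moves=[
    [[0,0,2],[-0.0003,-0.0035,0],0],
    [[0,0,1],[0,-0.002,0],0],
    [[0,0,0],[0,0,0],0],
  ],
)

```text
time: 14.0
ee_pos: [0.5352, 0.0607, 0.0684]
tcp_rot: [179.7, -0.1, 59.6]
wrist_force: [5.5, -6.4, 7.7]
opening: 0.0121
grasp_force: 59.4
```

```bash
python3 st.py
```

```text
[0.53522024 0.06068414] r 0.10192186970461126 swing 48.29821225743035 yaw 59.5794690332505 F tan(+y) 7.954095742610037 rad(+x) -2.7398007441097114 7.676304029721334 0.01213360967641938 59.41873848438263 14.0
```

Request:
servo_tool(
  moves=[
    [[0,0,0],[0,-0.0015,0],0],
    [[0,0,0],[0,0,0],0],
  ],
)

```text
time: 14.2
ee_pos: [0.535, 0.0608, 0.0684]
tcp_rot: [179.6, -0.1, 59.6]
wrist_force: [10.3, -9.3, 4.5]
opening: 0.0121
grasp_force: 59.3
```

```bash
python3 st.py
```

```text
[0.53498844 0.06081275] r 0.10192580377312692 swing 48.44721232599324 yaw 59.58747172770458 F tan(+y) 13.625289747005333 rad(+x) -2.8097487015619573 4.522464399694032 0.012148322436431745 59.30662214756012 14.2
```

Request:
servo_tool(
  moves=[
    [[0,0,0],[0,-0.0008,0],0],
    [[0,0,0],[0,0,0],0],
    [[0,0,0],[0,0,0],0],
  ],
)

```text
time: 14.5
ee_pos: [0.5349, 0.0609, 0.0684]
tcp_rot: [179.6, -0.1, 59.6]
wrist_force: [14.8, -9.9, 3.7]
opening: 0.012
grasp_force: 59.3
```

```bash
python3 st.py; python3 - <<'E'
from h import *
c,p,d=look('wrist');cv2.imwrite('pics/w6.png',cv2.resize(p[:,:,::-1],(768,576)))
E
```

```text
[0.53488907 0.06088408] r 0.10191367646534477 swing 48.51564051335293 yaw 59.565973937521 F tan(+y) 17.77080991926809 rad(+x) -1.0240500843928912 3.7136590397046993 0.011983001071722002 59.29804265499115 14.5
```

View pics/w6.png

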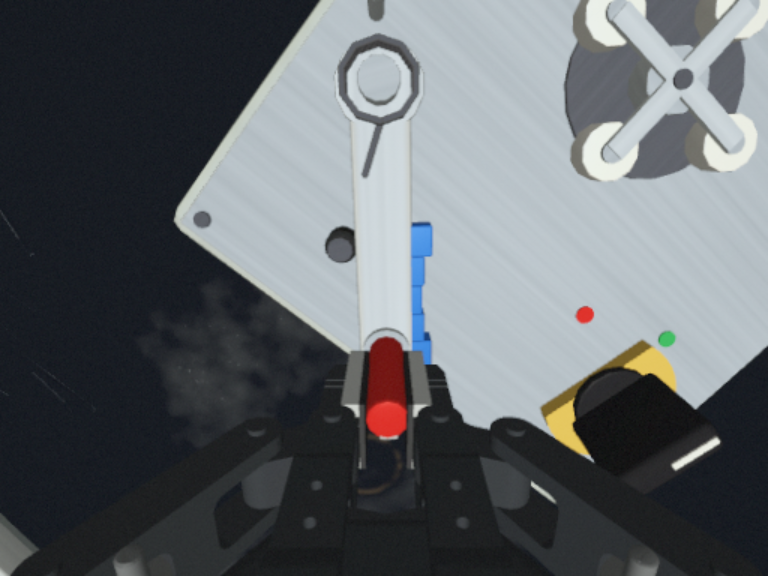

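The arm touches the black stop peg at (342,245) and the post is held between the pads at (387,390). The knob line (695,453) points towards the green side (667,338).

```bash
python3 -c "
from workcell import job_done
print(job_done())"
```

```text
the job is handed in; nothing more can be done
None
```

I turned the knob to unlocked, swung the pressure arm about 48.5° to its stop, and handed the job in with the post still gripped against the stop at about 14.6 s; no other items were touched as far as I could see, though I took no final picture of the whole bench.

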